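# Tighten the loose jar cap and shelve the jar

## Robot

A 6-joint arm with a two-finger parallel gripper is mounted at the origin on the work surface. World frame = base frame: x ahead of the robot, y to its left, z up, the work surface at z = 0. Lengths are in mm, angles in rad, forces in N, time in s.
With the tool pointing down it reaches from about 325 to 1000 mm from the base axis. Payload 5.1 kg.
Tool frame: the origin (TCP) lies on the centre line of the jaws, within the pads' length; the fingertips stand 19 mm ahead of it and the grasp point (between the pads) is the TCP; y points along the fingers, x is the direction in which the jaws open and shut, and the axes are right-handed (so a half turn about y gives the same grasp; the last joint's range is limited). The gripper opens to 85 mm and grips with 20 to 120 N. Pads are 22 mm wide; open, the fingers measure 114 mm over their backs; the gripper's body (76 mm by 85 mm) begins 54 mm behind the grasp point. The pads swing forward as they close: fully open they stand 13 mm farther back than shut.
Start: joints at [1.146, 0.124, 1.65, -0, 1.367, -0.083], TCP at [217.89, 612.38, 250.322] pointing down, gripper open.
Joint ranges: [-2.61, 2.61], [-1.02, 2.33], [0.03, 2.71], [-1.35, 4.49], [0.32, 2.68], [-2.91, 2.91]. Speed limits (rad/s): [2.57, 2.57, 3.14, 3.14, 3.14, 3.14].

## Interface

Orientations are given as a rotation vector (axis times angle).
In Python, from cell import manip gives the robot as it stands.
- The arm moves only by the tool drive_tool, never from a script. Its argument "commands" is a list that holds one entry, the list of rows, each a list of 7 numbers: the gripper command: -1 is shut, 1 is fully open, values between are in proportion, then the shift along the world's x, y, z normalised to -1 to 1, where 1 is 0.2 m, then the turn, a rotation vector about the world's x, y, z normalised to -1 to 1, where 1 is 180 degrees. A call has 1 to 20 rows; each row is the pose to reach, as a shift and turn from the pose commanded when the call began, turning the shorter way round; what a row does not reach only later rows make up. A row lasts 1/10 s, in which the tool goes at most 50 mm and 8.59 degrees, less where a joint would pass 70% of its speed; a pose out of reach is approached as far as the arm can. A call with a number of a shift or a turn outside -1 to 1 is refused whole. A call with a gripper value outside its range is refused whole. The fingers move at their own pace and stop on an object; "grip_force" is the grip in N (left out, the last holds). Time passes only in rows, so rows that repeat a pose let the fingers close. It gives the time, the measured TCP pose, the force and the opening at its end, in the units of the state.
- manip.get_obs(): the state, without advancing time (a new reading comes with each control period).
- manip.snapshot(name): name is "scene" or "side" or "wrist"; returns a dict with "image" (420x560x3 uint8, red, green, blue), "vfov" (degrees; the focal length in pixels is half the picture's height over the tangent of half this angle, whatever the lens; pixels are square), "cx", "cy" (the principal point, pixels), "R" (3x3) and "t" (3): a world point X has camera coordinates R X + t; the wrist camera has in their place "tool_from_camera" (4x4, takes a point from camera to tool coordinates, whose origin is the TCP and whose axes are the tool frame's). Camera axes: x right, y down, z forward; pixel columns grow to the right and rows downward; lengths in mm; the calibration is good to about 2 mm. A picture is of the moment at which its call begins: read the wrist's pose just before it. There is no depth.
- manip.finish_job(): hands the job in, once; it reports no verdict.
The state is a dict: "time_s": time; "qpos": joint angles; "joint_vel": joint speeds; "tau": joint torques, N m; "position": TCP position; "tool_rot": TCP orientation; "wrist_force": force on the tool from outside, world axes, zero at the start; "torque": the same for the moment, N m; "grip_width": finger opening in mm.
Only numpy, scipy, OpenCV 4.12 (cv2) and the standard library are available. Lean on these libraries where they do the work, as an engineer would, in place of code of your own. Each camera call takes 0.05 s, during which the arm holds its last target.

## Task

Two alike square jars stand in the pocket tray on the bathroom counter, and one of them has a screw cap that is not screwed home: its grip bar stands askew to the jar's sides. Screw that cap fully tight (clockwise) while the jar still sits in its pocket, then put that jar upright on the middle of the empty end of the white plastic shelf, setting it down rather than dropping it. Leave the other jar, whose cap is tight, as it is in the tray.

Things in the scene. Friction and masses are not known exactly. Their poses are not given: they have to be found in the camera images.
- jar_a_bar (a point): Centre of the upright grip bar on the loose screw cap of one square frosted-glass jar (56 x 56 mm, 0.2 to 0.35 kg, underside 98 mm below this point). Bar: 46 mm long (this point's x), 12 mm thick (y), 28 mm tall (z, up), on the jar's axis, on an aluminium cap disc 52 mm wide whose flat top is 14 mm below this point. At the start the bar is 0.5 to 1.0 rad askew to the jar's sides.
- jar_a_cap (a joint): How far that cap is unscrewed, rad: 0 fully tight at a hard stop (bar square with the jar's sides), more is looser, up to 1.45. It tightens clockwise seen from above, turning in place without rising or sinking, against an even friction of 0.06 N m, and stays where it is left. The jar can be lifted by the bar.
- jar_b_bar (a point): The same point on the other jar, alike in all sizes, whose cap is already tight: its bar is square with the jar's sides.
- jar_b_cap (a joint): The same joint value for the other jar's cap: 0 to 0.03 rad at the start, tight.
- tray: Fixed grey plastic tray, 110 (x) x 220 (y) x 20 mm, origin under its centre, z up. Two square pockets, 55 mm either side of the centre along y, 15 mm deep, hold the jars' feet with 1 to 2 mm of play and keep them from turning; a jar lifts straight out. Either jar may be in either pocket.
- shelf_free (a point): Middle of the empty end of the fixed white plastic shelf, on the board's upper face, 70 mm above the counter. The board is 160 mm deep (this point's x) and 360 mm long (y); z up. The empty end is 160 x 160 mm, centred here; towards -y lie a wooden comb (from about 120 mm off), a white ceramic dish and a round frosted jar 70 mm tall.

How it is judged (in metres and radians):
On the way:
1. the loose cap is screwed tight (within 10 degrees of its stop) while its jar still sits in its pocket (value of joint jar_a_cap below 0.175 rad and distance of jar_a_bar from where it was at the start of the episode below 0.015 m), for 0.2 s.
At the end, for the whole second after the job is handed in: The jar whose cap was loose stands upright (10 degrees) and still on the shelf's empty end, within 50 mm along its depth and along its length of that end's middle, its cap within 10 degrees of tight; the other jar is in its pocket (within 15 mm of its start), its cap tight (value of joint each of jar_a_cap, jar_b_cap below 0.175 rad and x of jar_a_bar in the frame of shelf_free between -0.05 and 0.05 m and y of jar_a_bar in the frame of shelf_free between -0.05 and 0.05 m and z of jar_a_bar in the frame of shelf_free between 0.09 and 0.106 m and angle between jar_a_bar's own z axis and vertical below 0.175 rad and linear speed of jar_a below 0.02 m/s and distance of jar_b_bar from where it was at the start of the episode below 0.015 m); the robot touches nothing.
It fails at once if the jar is dropped (moving faster than 0.7 m/s while not touched by the fingers) (contact force between the fingers and jar_a below 0.05 N and linear speed of jar_a above 0.7 m/s).
It fails at once if the jar with the tight cap is disturbed by more than 30 mm (distance of jar_b_bar from where it was at the start of the episode above 0.03 m).
It also fails if it takes over 51 s, if anything falls off the work surface, if the arm or the gripper's body presses on something with over 40 N, if the wrist force passes 120 N, or if a joint passes its speed limit or range.

## Working session

There is one attempt and no reset: what is moved stays moved. The work goes in short steps, Python scripts to look and compute and a tool call to move; the robot and the scene stay as the last step left them, time stands still between calls to the robot, and variables do not carry over. Pictures are saved under pics/ and viewed, and the job is handed in when it is done.

Besides the shell and the picture viewer there is one more tool, called as a command line: name --argument value ..., lists and objects as JSON in quotes. drive_tool: Moves the arm, as the interface text tells. Scaled input: -1 to 1 covers 0.2 m each way for a shift and 180 degrees each way for a turn. Its arguments: {"type":"object","properties":{"commands":{"type":"array"},"grip_force":{"type":"number"}},"required":["commands"]}

```bash
mkdir -p pics; ls; cat > h.py <<'E'
import numpy as np, cv2, json
from cell import manip
def save(name,fn):
    s=manip.snapshot(name); cv2.imwrite('pics/'+fn+'.png',cv2.cvtColor(np.array(s['image']),cv2.COLOR_RGB2BGR))
    d={k:(np.array(v).tolist() if k!='image' else None) for k,v in s.items()}
    json.dump(d,open('pics/'+fn+'.json','w')); return s
E
python3 - <<'E'
from h import *
o=manip.get_obs(); print(o)
for n in ("scene","side","wrist"):
    s=save(n,n+'0'); print(n,{k:np.round(v,4).tolist() for k,v in s.items() if k!='image'})
E
```

```text
pics
{'time_s': 0.0, 'qpos': array([ 1.14638681e+00,  1.24516507e-01,  1.65170958e+00,  1.43498404e-05,
        1.36748756e+00, -8.25666175e-02]), 'joint_vel': array([ 0.0001627 , -0.00098019,  0.00132527,  0.00070036, -0.00050221,
       -0.00051192]), 'tau': array([ 3.21385938e-03, -4.23603809e+01, -3.65453660e+01,  1.56787401e-04,
        6.91480906e-03,  5.17813675e-06]), 'position': array([217.65833068, 611.8559563 , 249.02456381]), 'tool_rot': array([-1.352841  , -0.95242711,  0.9554635 ]), 'wrist_force': array([ 0.11851414, -0.37282385, -0.63243736]), 'torque': array([-0.02073669,  0.0090571 ,  0.01148743]), 'grip_width': 85.21567487527659}
scene {'vfov': 43.36, 'cx': 290.9742, 'cy': 210.2742, 'R': [[0.5623, 0.827, -0.0037], [0.6517, -0.4458, -0.6137], [-0.5091, 0.3426, -0.7895]], 't': [-339.4696, -295.3068, 1351.5227]}
side {'vfov': 49.0552, 'cx': 274.6657, 'cy': 215.6181, 'R': [[0.9645, -0.2633, 0.0202], [-0.1653, -0.6615, -0.7315], [0.206, 0.7022, -0.6815]], 't': [-529.7087, 185.2793, 791.6541]}
wrist {'vfov': 62.2186, 'cx': 283.0239, 'cy': 207.8471, 'tool_from_camera': [[1.0, -0.0002, -0.0006, -0.5923], [0.0005, -0.3217, 0.9468, -123.8866], [-0.0004, -0.9468, -0.3217, 82.5963], [0.0, 0.0, 0.0, 1.0]]}
```

View pics/scene0.png

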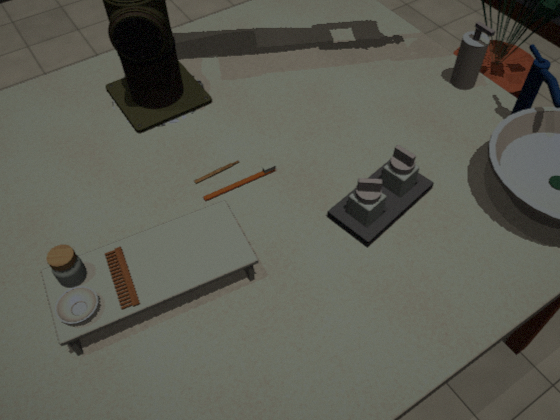

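View pics/side0.png

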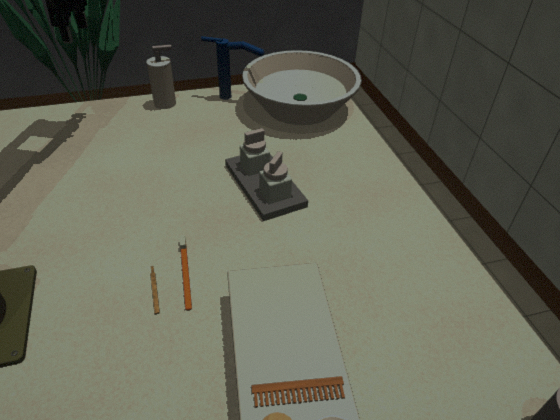

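View pics/wrist0.png

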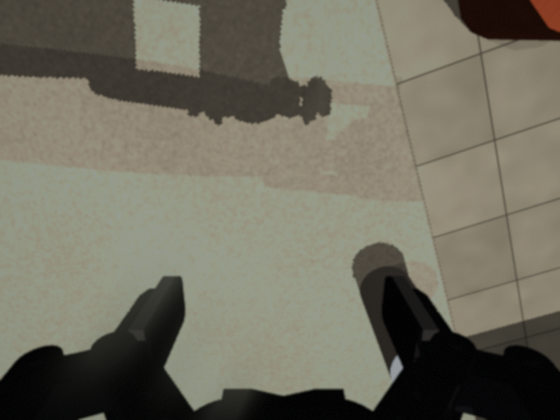

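The two jars stand in the grey tray at about (383,185) in the scene view and (267,175) in the side view. The shelf's empty end is at about (200,245) in the scene view. I'll enlarge both.

```bash
python3 - <<'E'
import cv2
a=cv2.imread('pics/scene0.png')[135:250,320:440]; b=cv2.imread('pics/side0.png')[115:225,215:315]
a=cv2.convertScaleAbs(cv2.resize(a,None,fx=5,fy=5,interpolation=2),alpha=1.6); b=cv2.convertScaleAbs(cv2.resize(b,None,fx=5,fy=5,interpolation=2),alpha=1.6)
cv2.imwrite('pics/a.png',a);cv2.imwrite('pics/b.png',b)
E
```

```text
(no output)
```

View pics/a.png

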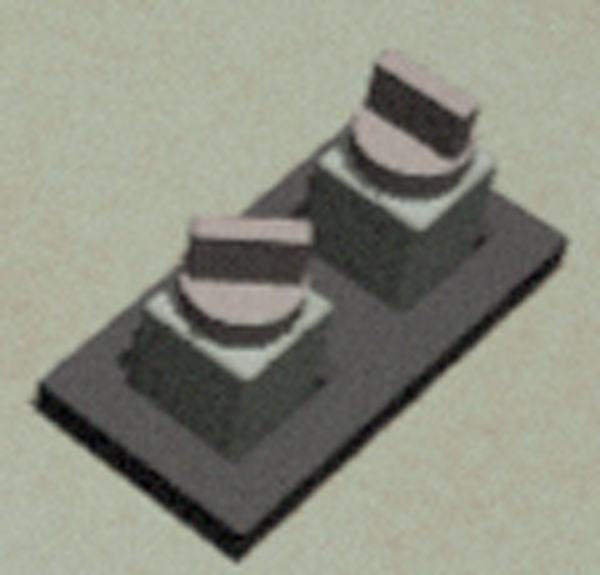

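View pics/b.png

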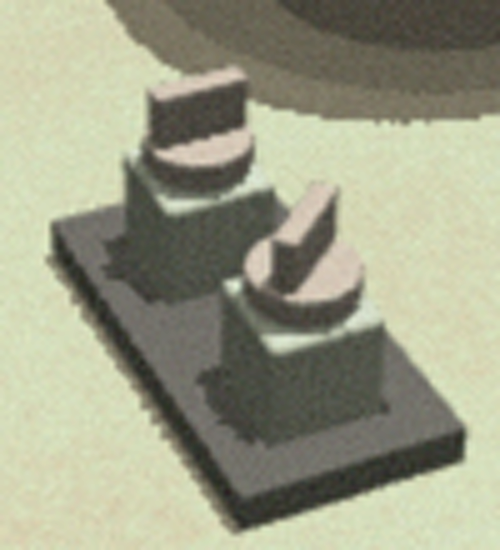

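Both views show the nearer jar (scene (370,187), side (278,165)) with its bar askew. The far jar's bar is square.

```bash
cat >> h.py <<'E'
def cast(d,px,z):
    f=210/np.tan(np.radians(d['vfov']/2)); R=np.array(d['R']);t=np.array(d['t'])
    px=np.atleast_2d(np.array(px,float)); r=np.c_[(px[:,0]-d['cx'])/f,(px[:,1]-d['cy'])/f,np.ones(len(px))]@R
    C=-R.T@t; s=(z-C[2])/r[:,2]; return C+s[:,None]*r
def refine(fn,pts):
    g=cv2.cvtColor(cv2.imread('pics/'+fn+'.png'),6)
    return cv2.cornerSubPix(g,np.array(pts,np.float32).reshape(-1,1,2),(3,3),(-1,-1),(3,30,.01)).reshape(-1,2)
E
python3 - <<'E'
from h import *
sc=json.load(open('pics/scene0.json'));sd=json.load(open('pics/side0.json'))
A=lambda p:np.array(p)/5+[320,135]
B=lambda p:np.array(p)/5+[215,115]
S={'loose':(A([(192,217),(312,220),(312,240),(190,238)]),B([(315,182),(340,187),(292,250),(272,238)]),117),
'tight':(A([(390,50),(478,98),(470,112),(378,62)]),B([(148,92),(243,68),(247,78),(150,100)]),117),
'tray':(A([(38,390),(240,535),(567,243)]),B([(55,222),(240,497),(465,432)]),20),
'shelf':(np.array([(226,204),(258,262),(61,336),(41,268)]),np.array([(228,268),(319,264)]),70)}
np.set_printoptions(suppress=True,precision=1)
for k,(a,b,z) in S.items():
    pa,pb=cast(sc,a,z)[:,:2],cast(sd,b,z)[:,:2]
    print(k,'\n',pa,pa.mean(0),'\n',pb,pb.mean(0))
    if k in('loose','tight'):
        for i,j in((0,1),(3,2)):
            d=pa[j]-pa[i];print('scene ang',np.degrees(np.arctan2(*d[::-1]))%180)
        for i,j in(((0,3),(1,2)) if k=='loose' else ((0,1),(3,2))):
            d=pb[j]-pb[i];print('side ang',np.degrees(np.arctan2(*d[::-1]))%180)
from scipy.spatial.transform import Rotation as Ro
print(Ro.from_rotvec(manip.get_obs()['tool_rot']).as_matrix())
E
```

```text
loose 
 [[585.5 170.3]
 [612.8 207.5]
 [620.6 200.9]
 [593.4 163. ]] [603.1 185.4] 
 [[610.2 205.4]
 [619.6 199.3]
 [588.  161.1]
 [582.2 171.1]] [600.  184.2]
scene ang 53.693288692367574
scene ang 54.36223308425395
side ang 50.7540835036327
side ang 50.47907992768012
tight 
 [[560.3 293.3]
 [600.6 304.5]
 [604.5 296.6]
 [562.7 284.8]] [582.  294.8] 
 [[556.1 290. ]
 [602.4 299.2]
 [602.1 290.8]
 [555.6 283.4]] [579.  290.9]
scene ang 15.454846839205384
scene ang 15.756163594818013
side ang 11.34787012742729
side ang 8.949145792758694
tray 
 [[562.5 119.6]
 [665.7 142.3]
 [627.  355.5]] [618.4 205.8] 
 [[517.6 335.6]
 [556.6 122.8]
 [663.  139.6]] [579.  199.3]
shelf 
 [[ 460.8  -57.5]
 [ 610.7  -76.8]
 [ 549.1 -421.7]
 [ 400.6 -406.8]] [ 505.3 -240.7] 
 [[450.2 -48. ]
 [607.6 -78.5]] [528.9 -63.2]
[[ 0.3 -0.  -0.9]
 [ 0.9 -0.   0.3]
 [-0.  -1.   0. ]]
```

```bash
python3 - <<'E'
from h import *
from scipy.spatial.transform import Rotation as Ro
sc=json.load(open('pics/scene0.json'));sd=json.load(open('pics/side0.json'))
print('dispenser base',cast(sc,[(465,86)],0),cast(sd,[(163,105)],0),'faucet',cast(sc,[(525,108)],0),cast(sd,[(225,97)],0),'basin rim',cast(sc,[(490,150)],60),cast(sd,[(245,80)],60))
o=manip.get_obs();R=Ro.from_rotvec(o['tool_rot']).as_matrix();print(np.round(R,4),np.degrees(np.arctan2(R[1,0],R[0,0])))
E
```

```text
dispenser base [[418.3269024  671.27962477   0.        ]] [[394.14007448 669.68703921   0.        ]] faucet [[563.28920825 732.36286525   0.        ]] [[578.56882793 675.22081212   0.        ]] basin rim [[646.30502559 492.48801265  60.        ]] [[636.27590661 651.42445331  60.        ]]
[[ 3.352e-01 -7.000e-04 -9.421e-01]
 [ 9.421e-01 -1.500e-03  3.352e-01]
 [-1.700e-03 -1.000e+00  1.000e-04]] 70.41437803109834
```

drive_tool --commands '[[[1,0,-0.25,0,0,0,0.05],[1,0,-0.5,0,0,0,0.1],[1,0,-0.75,0,0,0,0.15],[1,0,-1,0,0,0,0.2],[1,0,-1,0,0,0,0.2]]]'

```text
time_s: 0.65
position: [216.8, 407.6, 248.5]
tool_rot: [-1.06, -1.415, 1.42]
wrist_force: [-0.9, -0.3, -0.1]
grip_width: 85.3
```

drive_tool --commands '[[[1,0.17,-0.17,0,0,0,0.04],[1,0.33,-0.33,0,0,0,0.08],[1,0.5,-0.5,0,0,0,0.12],[1,0.67,-0.67,0,0,0,0.16],[1,0.83,-0.83,0,0,0,0.2],[1,1,-1,0,0,0,0.2],[1,1,-1,0,0,0,0.2],[1,1,-1,0,0,0,0.2]]]'

```text
time_s: 1.45
position: [418.9, 211.5, 250.1]
tool_rot: [-0.63, -1.841, 1.841]
wrist_force: [-0.2, 1.0, -0.2]
grip_width: 85.6
```

drive_tool --commands '[[[1,0.25,-0.05,0,0,0,0],[1,0.5,-0.1,0,0,0,0],[1,0.75,-0.12,0,0,0,0],[1,0.92,-0.135,0,0,0,0],[1,0.92,-0.135,0,0,0,0],[1,0.92,-0.135,0,0,0,0]]]'

```text
time_s: 2.05
position: [601.2, 187.0, 249.4]
tool_rot: [-0.624, -1.843, 1.844]
wrist_force: [-0.3, 0.3, -0.1]
grip_width: 85.3
```

```bash
python3 - <<'E'
from h import *
from scipy.spatial.transform import Rotation as Ro
o=manip.get_obs();R=Ro.from_rotvec(o['tool_rot']).as_matrix();print(o['time_s'],o['position'],o['qpos'],R,np.degrees(np.arctan2(R[1,0],R[0,0])))
json.dump([o['position'].tolist(),R.tolist()],open('pics/wp1.json','w'))
save('wrist','wrist1')
E
```

```text
2.05 [601.19698378 186.98176178 249.42584056] [ 2.16024294e-01  8.13028963e-02  1.69764068e+00  6.78772596e-04
  1.36476546e+00 -2.27100357e+00] [[-7.93225922e-01 -2.20956715e-03 -6.08923439e-01]
 [ 6.08924571e-01  1.95340801e-04 -7.93228106e-01]
 [ 1.87163835e-03 -9.99997540e-01  1.19051034e-03]] 142.4881399274601
```

View pics/wrist1.png

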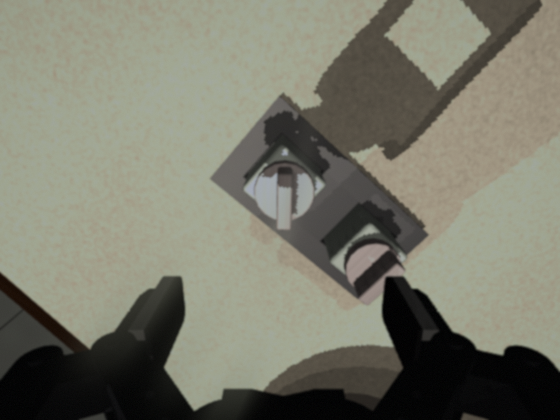

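```bash
python3 - <<'E'
import cv2
a=cv2.imread('pics/wrist1.png')[130:310,200:420]
cv2.imwrite('pics/c.png',cv2.resize(cv2.convertScaleAbs(a,alpha=1.3),None,fx=3.4,fy=3.3,interpolation=2))
E
```

```text
(no output)
```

View pics/c.png

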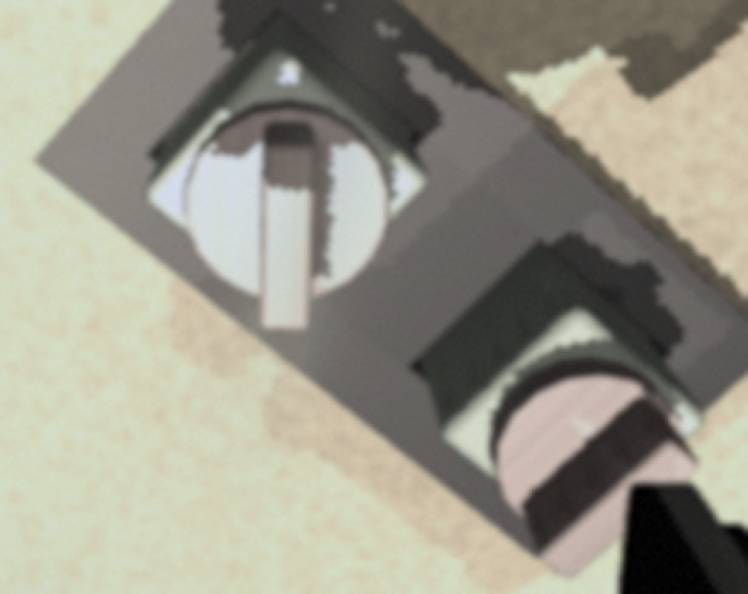

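```bash
python3 - <<'E'
from h import *
d=json.load(open('pics/wrist1.json'));p,R=map(np.array,json.load(open('pics/wp1.json')))
T=np.array(d['tool_from_camera']);f=210/np.tan(np.radians(d['vfov']/2))
c=np.array([(264,145),(310,145),(307,327),(262,327)])/[3.4,3.3]+[200,130]
r=np.c_[(c[:,0]-d['cx'])/f,(c[:,1]-d['cy'])/f,np.ones(4)]@T[:3,:3].T@R.T
C=p+R@T[:3,3]; X=C+((117-C[2])/r[:,2])[:,None]*r
print(X,X.mean(0)); v=(X[0]+X[1]-X[2]-X[3]);print(np.degrees(np.arctan2(v[1],v[0]))%180, np.linalg.norm(v)/2)
E
```

```text
[[590.31706022 165.70371049 117.        ]
 [582.24106489 171.91613921 117.        ]
 [609.81124082 207.20208093 117.        ]
 [618.14169206 200.78806963 117.        ]] [600.1277645  186.40250007 117.        ]
51.79052719342843 44.77880070857819
```

The loose bar is at about (600, 186), pointing at 52°, and the jaws are aligned with it. I'll descend half open, then close.

drive_tool --commands '[[[0,-0.003,-0.003,-0.15,0,0,0],[0,-0.003,-0.003,-0.3,0,0,0],[0,-0.003,-0.003,-0.4,0,0,0],[0,-0.003,-0.003,-0.5,0,0,0],[0,-0.003,-0.003,-0.6,0,0,0],[0,-0.003,-0.003,-0.65,0,0,0],[0,-0.003,-0.003,-0.685,0,0,0],[0,-0.003,-0.003,-0.685,0,0,0],[0,-0.003,-0.003,-0.685,0,0,0]]]' --grip_force 40

```text
time_s: 3.0
position: [601.6, 185.2, 114.5]
tool_rot: [-0.629, -1.845, 1.844]
wrist_force: [0.7, -0.1, -0.2]
grip_width: 42.9
```

drive_tool --commands '[[[-1,0,0,0,0,0,0],[-1,0,0,0,0,0,0],[-1,0,0,0,0,0,0],[-1,0,0,0,0,0,0],[-1,0,0,0,0,0,0],[-1,0,0,0,0,0,0],[-1,0,0,0,0,0,0],[-1,0,0,0,0,0,0]]]' --grip_force 40

```text
time_s: 3.8
position: [601.5, 185.0, 113.9]
tool_rot: [-0.628, -1.845, 1.843]
wrist_force: [-2.1, 2.4, 4.7]
grip_width: 11.1
```

```bash
python3 - <<'E'
from h import *
print(manip.get_obs())
save('side','side2');save('scene','scene2');save('wrist','wrist2')
a=cv2.imread('pics/side2.png')[70:230,190:340];b=cv2.imread('pics/wrist2.png')
cv2.imwrite('pics/d.png',np.hstack([cv2.resize(a,(394,420)),b[:,80:480]]))
E
```

```text
{'time_s': 3.8, 'qpos': array([ 2.12996531e-01,  1.96991880e-01,  1.80818044e+00,  4.06048919e-04,
        1.13578407e+00, -2.27279027e+00]), 'joint_vel': array([ 0.00135674,  0.00135092,  0.00074762,  0.00090671, -0.00056478,
       -0.00042514]), 'tau': array([-1.53774586e+00, -3.94302535e+01, -3.14520407e+01, -6.09640460e-01,
       -4.43220707e-01, -1.58669986e-02]), 'position': array([601.50632246, 185.02795413, 113.8683991 ]), 'tool_rot': array([-0.62780297, -1.84457446,  1.8433214 ]), 'wrist_force': array([-2.12876708,  2.36911464,  4.65393867]), 'torque': array([ 0.39130225,  0.36651011, -0.03728401]), 'grip_width': 11.143656033597477}
```

View pics/d.png

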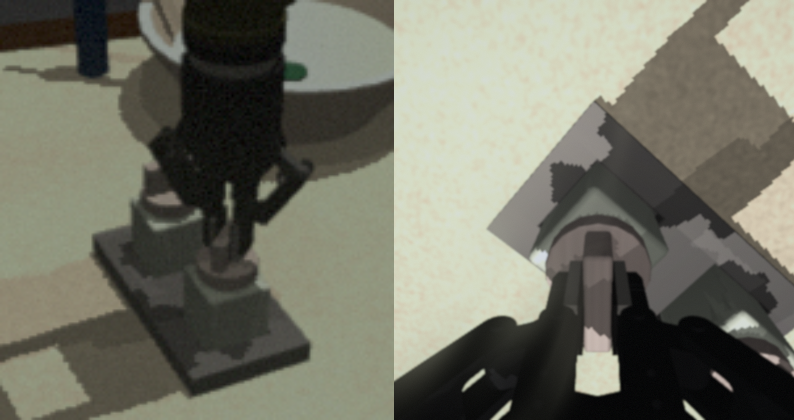

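The pads hold the bar (opening 11 mm). Now I'll turn the cap clockwise.

drive_tool --commands '[[[-1,0,0,0,0,0,-0.02],[-1,0,0,0,0,0,-0.04],[-1,0,0,0,0,0,-0.06],[-1,0,0,0,0,0,-0.08],[-1,0,0,0,0,0,-0.1],[-1,0,0,0,0,0,-0.12],[-1,0,0,0,0,0,-0.14],[-1,0,0,0,0,0,-0.16],[-1,0,0,0,0,0,-0.18],[-1,0,0,0,0,0,-0.2],[-1,0,0,0,0,0,-0.2],[-1,0,0,0,0,0,-0.2]]]'

```text
time_s: 5.15
position: [601.3, 185.1, 113.9]
tool_rot: [-1.059, -1.417, 1.416]
wrist_force: [-3.2, 2.6, 6.3]
grip_width: 11.1
```

```bash
cat > st.py <<'E'
from h import *
from scipy.spatial.transform import Rotation as Ro
o=manip.get_obs();R=Ro.from_rotvec(o['tool_rot']).as_matrix()
print(o['time_s'],o['position'].round(1),'F',o['wrist_force'].round(1),'M',o['torque'].round(3),o['grip_width'],'yaw',np.degrees(np.arctan2(R[1,0],R[0,0])),o['qpos'].round(2))
E
python3 st.py
```

```text
5.15 [601.3 185.1 113.9] F [-3.2  2.6  6.3] M [0.425 0.489 0.03 ] 11.148428359998176 yaw 106.41126784817726 [ 0.21  0.2   1.81  0.    1.14 -1.64]
```

drive_tool --commands '[[[-1,0,0,0,0,0,-0.01],[-1,0,0,0,0,0,-0.02],[-1,0,0,0,0,0,-0.03],[-1,0,0,0,0,0,-0.035],[-1,0,0,0,0,0,-0.035],[-1,0,0,0,0,0,-0.035]]]'

```text
time_s: 5.75
position: [601.3, 185.3, 113.9]
tool_rot: [-1.12, -1.339, 1.337]
wrist_force: [-3.4, 2.8, 6.4]
grip_width: 11.1
```

```bash
python3 st.py
```

```text
5.75 [601.3 185.3 113.9] F [-3.4  2.8  6.4] M [0.474 0.499 0.05 ] 11.123263765370641 yaw 100.12840237865795 [ 0.21  0.2   1.81  0.    1.14 -1.53]
```

drive_tool --commands '[[[-1,0,0,0,0,0,-0.01],[-1,0,0,0,0,0,-0.015],[-1,0,0,0,0,0,-0.015],[-1,0,0,0,0,0,-0.015]]]'

```text
time_s: 6.15
position: [601.0, 185.6, 113.9]
tool_rot: [-1.143, -1.305, 1.305]
wrist_force: [-3.9, 4.1, 6.3]
grip_width: 11.1
```

```bash
python3 st.py
```

```text
6.15 [601.  185.6 113.9] F [-3.9  4.1  6.3] M [0.675 0.805 0.654] 11.128884242384022 yaw 97.54351830436562 [ 0.21  0.2   1.81  0.    1.14 -1.49]
```

The moment jumped to 0.65 N m at yaw 97.5°, so the cap is at its stop. I'll ease the twist slightly and look.

drive_tool --commands '[[[-1,0,0,0,0,0,0.008],[-1,0,0,0,0,0,0.008],[-1,0,0,0,0,0,0.008]]]'

```text
time_s: 6.45
position: [601.1, 185.6, 114.0]
tool_rot: [-1.13, -1.323, 1.322]
wrist_force: [-3.6, 3.6, 7.4]
grip_width: 11.0
```

```bash
python3 st.py; python3 - <<'E'
from h import *
save('side','side3');save('wrist','wrist3')
a=cv2.imread('pics/side3.png')[70:230,190:340];b=cv2.imread('pics/wrist3.png')
cv2.imwrite('pics/e.png',cv2.convertScaleAbs(np.hstack([cv2.resize(a,(394,420)),b[:,80:480]]),alpha=1.4))
E
```

```text
6.45 [601.1 185.6 114. ] F [-3.6  3.6  7.4] M [0.656 0.65  0.186] 11.036483737039061 yaw 98.90102926773933 [ 0.21  0.2   1.81  0.    1.14 -1.51]
```

View pics/e.png

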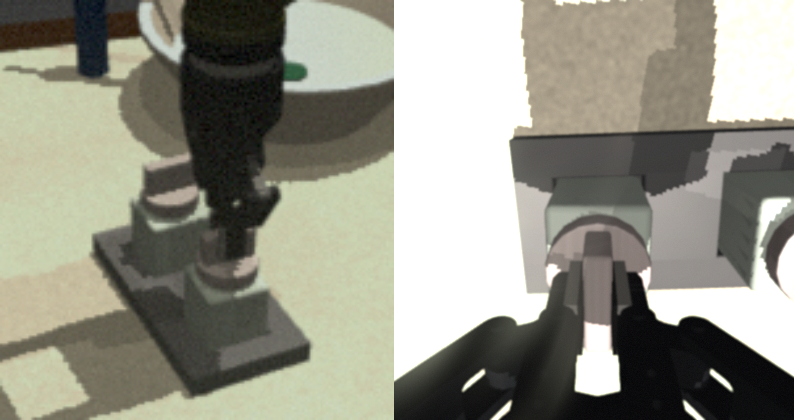

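The wrist view shows the bar square with the jar's sides. I'll lift straight up.

drive_tool --commands '[[[-1,0,0,0.03,0,0,0],[-1,0,0,0.08,0,0,0],[-1,0,0,0.16,0,0,0],[-1,0,0,0.26,0,0,0],[-1,0,0,0.36,0,0,0],[-1,0,0,0.46,0,0,0],[-1,0,0,0.55,0,0,0],[-1,0,0,0.6,0,0,0],[-1,0,0,0.6,0,0,0],[-1,0,0,0.6,0,0,0]]]' --grip_force 60

```text
time_s: 7.55
position: [601.0, 184.6, 232.8]
tool_rot: [-1.132, -1.321, 1.323]
wrist_force: [0.3, -0.3, -3.1]
grip_width: 10.7
```

```bash
python3 st.py; python3 - <<'E'
from h import *
save('side','side4');save('wrist','wrist4')
a=cv2.imread('pics/side4.png')[30:230,190:340];b=cv2.imread('pics/wrist4.png')
cv2.imwrite('pics/f.png',cv2.convertScaleAbs(np.hstack([cv2.resize(a,(315,420)),b[:,80:480]]),alpha=1.4))
E
```

```text
7.55 [601.  184.6 232.8] F [ 0.3 -0.3 -3.1] M [-0.03   0.045 -0.005] 10.666376727243597 yaw 98.85130876811712 [ 0.21  0.09  1.72 -0.    1.34 -1.51]
```

View pics/f.png

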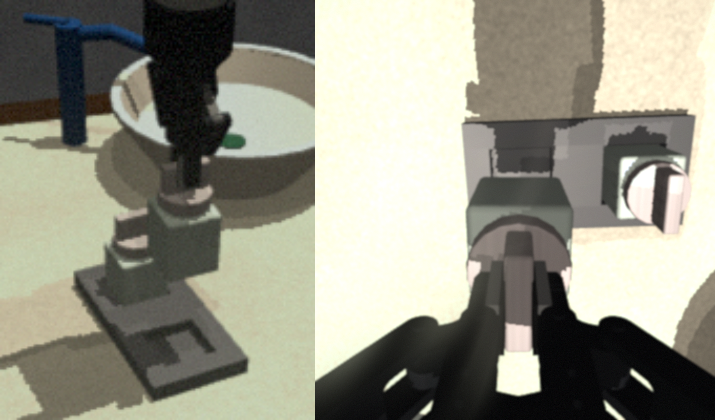

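Lifted cleanly with the bar square. Now I'll carry it over the shelf.

drive_tool --commands '[[[-1,-0.02,-0.08,0,0,0,-0.01],[-1,-0.05,-0.2,0,0,0,-0.025],[-1,-0.09,-0.36,0,0,0,-0.045],[-1,-0.13,-0.52,0,0,0,-0.065],[-1,-0.17,-0.68,0,0,0,-0.085],[-1,-0.2,-0.8,0,0,0,-0.1]]]'

```text
time_s: 8.25
position: [559.9, 22.4, 232.3]
tool_rot: [-1.282, -1.086, 1.089]
wrist_force: [0.1, -0.1, -3.5]
grip_width: 10.7
```

drive_tool --commands '[[[-1,-0.04,-0.16,0,0,0,0],[-1,-0.08,-0.32,0,0,0,0],[-1,-0.12,-0.48,0,0,0,0],[-1,-0.16,-0.64,0,0,0,0],[-1,-0.19,-0.77,0,0,0,0],[-1,-0.2,-0.845,0,0,0,0],[-1,-0.2,-0.845,0,0,0,0],[-1,-0.2,-0.845,0,0,0,0],[-1,-0.2,-0.845,0,0,0,0]]]'

```text
time_s: 9.15
position: [521.3, -143.4, 233.1]
tool_rot: [-1.279, -1.091, 1.091]
wrist_force: [0.6, -0.4, -3.3]
grip_width: 10.6
```

```bash
python3 st.py; python3 - <<'E'
from h import *
save('side','side5');save('scene','scene5')
a=cv2.imread('pics/side5.png')[150:420,150:420];b=cv2.imread('pics/scene5.png')[150:360,30:300]
cv2.imwrite('pics/g.png',cv2.convertScaleAbs(np.hstack([cv2.resize(a,(390,390)),cv2.resize(b,(400,390))]),alpha=1.3))
E
```

```text
9.15 [ 521.3 -143.4  233.1] F [ 0.6 -0.4 -3.3] M [-0.005  0.025 -0.032] 10.616743098357142 yaw 80.90161129070916 [-0.37 -0.11  1.91  0.    1.34 -1.78]
```

View pics/g.png

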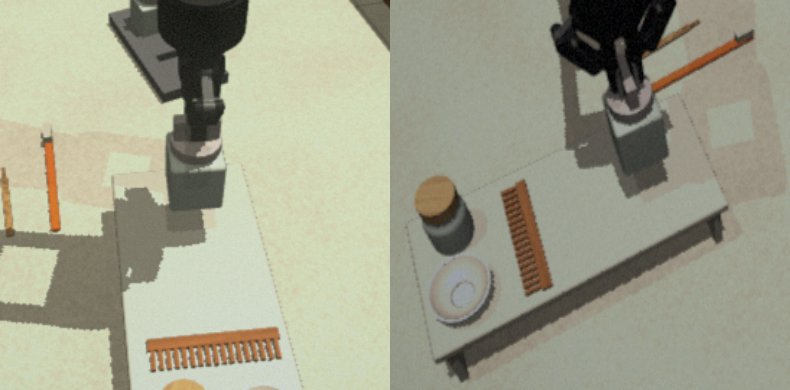

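Positioned over the empty end. Lowering now, slowing near contact.

drive_tool --commands '[[[-1,0,0,-0.05,0,0,0],[-1,0,0,-0.12,0,0,0],[-1,0,0,-0.18,0,0,0],[-1,0,0,-0.22,0,0,0],[-1,0,0,-0.24,0,0,0],[-1,0,0,-0.24,0,0,0],[-1,0,0,-0.24,0,0,0]]]'

```text
time_s: 9.95
position: [521.5, -144.4, 185.6]
tool_rot: [-1.281, -1.091, 1.091]
wrist_force: [0.6, -0.1, -3.0]
grip_width: 10.7
```

drive_tool --commands '[[[-1,0,0,-0.005,0,0,0],[-1,0,0,-0.01,0,0,0],[-1,0,0,-0.015,0,0,0],[-1,0,0,-0.02,0,0,0],[-1,0,0,-0.02,0,0,0]]]'

```text
time_s: 10.45
position: [521.2, -144.2, 181.2]
tool_rot: [-1.28, -1.091, 1.091]
wrist_force: [-0.3, -0.4, -2.6]
grip_width: 10.9
```

drive_tool --commands '[[[-1,0,0,-0.003,0,0,0],[-1,0,0,-0.006,0,0,0],[-1,0,0,-0.009,0,0,0],[-1,0,0,-0.01,0,0,0],[-1,0,0,-0.01,0,0,0]]]'

```text
time_s: 10.95
position: [521.3, -144.2, 179.2]
tool_rot: [-1.28, -1.091, 1.091]
wrist_force: [0.2, -0.5, -2.3]
grip_width: 10.5
```

```bash
python3 st.py
```

```text
10.95 [ 521.3 -144.2  179.2] F [ 0.2 -0.5 -2.3] M [ 0.002  0.021 -0.038] 10.459934354517333 yaw 80.85643528126803 [-0.37 -0.06  1.96  0.    1.24 -1.78]
```

drive_tool --commands '[[[-1,0,0,-0.003,0,0,0],[-1,0,0,-0.006,0,0,0],[-1,0,0,-0.008,0,0,0],[-1,0,0,-0.008,0,0,0]]]'

```text
time_s: 11.35
position: [521.6, -144.2, 178.9]
tool_rot: [-1.281, -1.091, 1.09]
wrist_force: [-1.9, 1.7, 5.4]
grip_width: 10.4
```

```bash
python3 st.py
```

```text
11.35 [ 521.6 -144.2  178.9] F [-1.9  1.7  5.4] M [ 0.342  0.525 -0.053] 10.373730151768411 yaw 80.85585041421845 [-0.37 -0.06  1.96  0.    1.24 -1.78]
```

It has landed (vertical force went from -2.3 to +5.4 N). Releasing now.

drive_tool --commands '[[[-0.7,0,0,0,0,0,0],[-0.5,0,0,0,0,0,0],[-0.2,0,0,0,0,0,0],[0,0,0,0,0,0,0],[0,0,0,0,0,0,0],[0,0,0,0,0,0,0]]]'

```text
time_s: 11.95
position: [521.3, -144.3, 177.6]
tool_rot: [-1.28, -1.091, 1.091]
wrist_force: [0.4, -0.4, -1.0]
grip_width: 42.8
```

drive_tool --commands '[[[0,0,0,0.05,0,0,0],[0,0,0,0.15,0,0,0],[0,0,0,0.3,0,0,0],[0,0,0,0.5,0,0,0],[0,0,0,0.7,0,0,0],[0,0,0,0.7,0,0,0]]]'

```text
time_s: 12.55
position: [523.8, -145.2, 326.6]
tool_rot: [-1.293, -1.098, 1.087]
wrist_force: [0.1, -0.0, -0.1]
grip_width: 42.5
```

drive_tool --commands '[[[0,-0.2,0.2,0,0,0,0],[0,-0.4,0.4,0,0,0,0],[0,-0.6,0.6,0,0,0,0],[0,-0.6,0.6,0,0,0,0],[0,-0.6,0.6,0,0,0,0]]]'

```text
time_s: 13.05
position: [400.0, -22.9, 318.3]
tool_rot: [-1.281, -1.094, 1.092]
wrist_force: [0.7, -0.0, 0.2]
grip_width: 42.8
```

```bash
python3 st.py; python3 - <<'E'
from h import *
save('side','side6');save('scene','scene6')
a=cv2.imread('pics/side6.png')[110:380,170:380];b=cv2.imread('pics/scene6.png')[130:310,150:440]
cv2.imwrite('pics/i.png',cv2.convertScaleAbs(np.hstack([cv2.resize(a,(311,400)),cv2.resize(b,(483,400))]),alpha=1.3))
E
```

```text
13.05 [400.  -22.9 318.3] F [ 0.7 -0.   0.2] M [ 0.016  0.014 -0.024] 42.76366871525191 yaw 81.00480332769908 [-0.19 -0.5   2.07  0.    1.56 -1.61]
```

View pics/i.png

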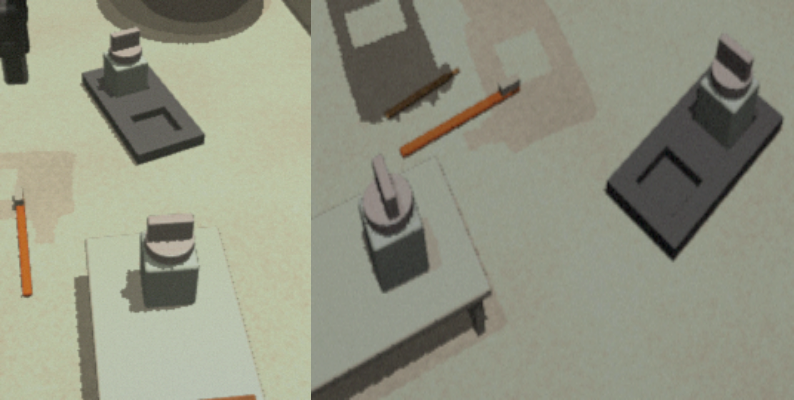

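```bash
python3 -c "
from cell import manip
print(manip.finish_job())"
```

```text
the job is handed in; nothing more can be done
None
```

I screwed the loose cap tight with its jar still in its pocket, then set that jar upright on the middle of the shelf's empty end. The other jar was left as it was in the tray. I handed the job in at about 13 s; the limit is 51 s, and it reported no verdict.

- **Cap:** I turned it about 45° clockwise until the moment rose to 0.65 N m at the stop. I then eased the twist by about 1.5°. The wrist picture showed the bar square with the jar's sides before and after the lift.
- **Placing:** The jar landed with about 8 N on the shelf and was then released. The tool let go at (521, -144) mm, against my estimate of (520, -144) for the end's middle. That estimate is good to roughly 10 mm; the two camera views differed by that much on the shelf's corners.
- **Final pictures:** They show the jar upright and clear of the robot, its bar still square. The other jar stands in its pocket and looks undisturbed. I judged this last check by eye and did not measure it again.

No check failed.

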